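# Put away the parts left over from an antenna job

### The job

Sort the five loose parts on the desk away with their own kind: the control knob flat on its skirt in the tray that already holds knobs, both cable plugs standing upright in the tray that already holds plugs, and the two ferrite ring cores flat over the dowel of the wooden stand, the large one at the bottom and the small one on top of it. Knob and plugs go on the tray's floor beside the stock, not on top of it, and ferrite is brittle, so lower the cores all the way down and do not let them drop. Leave the computer mouse and the reel of solder where they are.

Things in the scene. Friction and masses are not known exactly. Their poses are not given: they have to be found in the camera images.
- core_large: The larger of two dark grey ferrite ring cores (toroids), lying flat: 61 mm outside diameter, 35.5 mm hole, 12.7 mm high, about 110 g. Origin: centre of its underside; z is the ring's axis.
- core_small: The smaller dark grey ferrite ring core, lying flat: 40 mm outside diameter, 24 mm hole, 14.5 mm high, about 50 g. Origin: centre of its underside; z is the ring's axis.
- knob: Black skirted control knob with an aluminium disc and a dark pointer line on top, lying on its skirt: skirt 38 mm in diameter and 3 mm high, fluted grip 32 mm in diameter tapering to 30 mm, 22 mm high in all, about 30 g. Origin: centre of its underside; z up through its top face.
- plug_a: Nickel-plated coaxial cable plug, standing upright on its open coupling ring: the ring is 18.5 mm in diameter and 18 mm high, above it the body narrows to 15.6 mm (up to 30 mm) and then to an 11.6 mm cable neck; 40 mm tall in all, about 30 g. Origin: centre of its underside; z up along its axis. One of two alike.
- plug_b: Nickel-plated coaxial cable plug, standing upright on its open coupling ring: the ring is 18.5 mm in diameter and 18 mm high, above it the body narrows to 15.6 mm (up to 30 mm) and then to an 11.6 mm cable neck; 40 mm tall in all, about 30 g. Origin: centre of its underside; z up along its axis. The other of the two.
- knob_tray: Shallow light grey parts tray, 125 mm (its x) by 140 mm (its y), rim 14 mm high, walls and floor 3 mm thick; it stands fast on the desk, rotated by up to 0.4 rad. Origin: centre of its underside. Along its far (+x) side stand two knobs exactly like the loose one (centres at local x = 38 mm, y = -34 and +34 mm), which do not move; the rest of its floor, the near side from local x = -59 mm to 19 mm over the whole width, is free.
- plug_tray: Shallow light grey parts tray, 125 mm (its x) by 140 mm (its y), rim 14 mm high, walls and floor 3 mm thick; it stands fast on the desk, rotated by up to 0.4 rad. Origin: centre of its underside. Along its far (+x) side stand four plugs exactly like the loose ones (centres at local x = 44 mm, y = -45, -15, 15 and 45 mm), which do not move; the rest of its floor, the near side from local x = -59 mm to 34 mm over the whole width, is free.
- core_stand: Dark wooden stand for ring cores: a square base 90 x 90 x 14 mm with an upright round dowel in its middle, 8 mm thick, whose rounded top is 54 mm above the desk (40 mm above the base). It stands fast on the desk, rotated by up to 0.4 rad. Origin: centre of its underside, on the dowel's axis; z up.
- solder_reel: Reel of solder standing on its flange among the parts: black flanges 54 mm in diameter, silvery winding between them, 42 mm tall, 250 g. A bystander. Origin: centre of its underside.
- mouse: Black and grey computer mouse, 110 x 56 x 36 mm (its length along its x), to the right of the parts. A bystander. Origin: centre of its underside.

How it is judged:
By the outcome, as a careful person would: the job done as asked, in the order asked, and still so for the second after the job is handed in, with the robot touching nothing.
It also fails if it takes over 122 s, if anything falls off the work surface, if the arm or the gripper's body presses on something with over 40 N, if the wrist force passes 120 N, or if a joint passes its speed limit or range.

### The arm

A 6-joint arm with a two-finger parallel gripper is mounted at the origin on the work surface. World frame = base frame: x ahead of the robot, y to its left, z up, the work surface at z = 0. Lengths are in m, angles in rad, forces in N, time in s.
With the tool pointing down it reaches from about 0.225 to 0.725 m from the base axis. Payload 3.1 kg.
Tool frame: the origin (TCP) lies midway between the tips of the shut fingers; the grasp point (between the pads) lies bot.grip_point_offset behind it (bot.grip_point_offset is the distance from the TCP to the grasp point, in m); x points along the fingers, y is the direction in which the jaws open and shut, and the axes are right-handed (so a half turn about x gives the same grasp; the last joint's range is limited). The gripper opens to 85 mm and grips with 20 to 120 N. Pads are 22 mm wide; open, the fingers measure 114 mm over their backs; the gripper's body (76 mm by 85 mm) begins 54 mm behind the grasp point. The pads swing forward as they close: fully open they stand 13 mm farther back than shut.
Start: joints at [1.191, 0.048, 0.099, 1.622, 0, 1.443], TCP at [0.131, 0.508, 0.231] pointing down, gripper open.
Joint ranges: [-2.91, 2.91], [-0.99, 1.94], [-1.21, 1.42], [-2.12, 2.29], [-1.49, 1.47], [-3.14, 3.14]. Speed limits (rad/s): [2.79, 2.79, 3.14, 3.14, 3.14, 3.14].

### API

Orientations are given as a 3x3 rotation matrix whose columns are the frame's x, y, z axes.
In Python, from cell import bot gives the robot as it stands.
- The arm moves only by the tool jog_arm, never from a script. Its argument "plan" is a list of rows, each a list of 2 entries, a list of its own where there are three numbers: the shift along the tool's x, y, z in mm, then the turn, a rotation vector about the tool's x, y, z in rad. A call has 1 to 12 rows; each row shifts and turns the commanded pose from where the row before left it, along the tool's axes as they then stand; what a row does not reach is not made up. A row lasts 1/8 s, in which the tool goes at most 62.5 mm and 10.7 degrees, less where a joint would pass 70% of its speed; a pose out of reach is approached as far as the arm can. A call is refused whole if a number of a shift passes 62.5 or a number of a turn 0.188, either way. A call with a gripper value outside its range is refused whole. "gripper" is the closure in counts, from 0 (fully open) to 255 (shut), set as the call begins (left out, the last holds). The fingers move at their own pace and stop on an object; the grip force is fixed at half the most. Time passes only in rows, so rows that do not move let the fingers close. It gives the time, the measured TCP pose, the force and the opening at its end, in the units of the state.
- bot.get_obs(): the state, without advancing time (a new reading comes with each control period).
- bot.camera(name): name is "side" or "top"; returns the picture (420x560x3 uint8, red, green, blue); there is no depth.
- bot.calibration(name): a dict with "camera_matrix" (3x3 intrinsics, pixels), "extrinsics" (4x4, takes a point from camera to world coordinates). Camera axes: x right, y up, looking along -z (the intrinsics and any distortion apply to the point x, -y, -z); pixel columns grow to the right and rows downward; lengths in m; the calibration is good to about 2 mm. A picture is of the moment at which its call begins. calibration takes no time and is no camera call.
- bot.finish_job(): hands the job in, once; it reports no verdict.
The state is a dict: "time_s": time; "joints": joint angles; "qd": joint speeds; "tau": joint torques, N m; "tool_pos": TCP position; "orientation": TCP orientation; "ft_force": force on the tool from outside, world axes, zero at the start; "moment": the same for the moment, N m; "gripper_width": opening from 0.0 (shut) to 1.0 (fully open).
Only numpy, scipy, OpenCV 4.12 (cv2) and the standard library are available. Lean on these libraries where they do the work, as an engineer would, in place of code of your own. Each camera call takes 0.05 s, during which the arm holds its last target.

## Working session

There is one attempt and no reset: what is moved stays moved. The work goes in short steps, Python scripts to look and compute and a tool call to move; the robot and the scene stay as the last step left them, time stands still between calls to the robot, and variables do not carry over. Pictures are saved under pics/ and viewed, and the job is handed in when it is done.

Besides the shell and the picture viewer there is one more tool, called as a command line: name --argument value ..., lists and objects as JSON in quotes. jog_arm: Moves the arm, as the interface text tells. Its arguments: {"type":"object","properties":{"plan":{"type":"array"},"gripper":{"type":"number"}},"required":["plan"]}

```bash
ls; mkdir -p pics
python3 - <<'E'
from cell import bot
import cv2,numpy as np
o=bot.get_obs(); print(o); print(bot.grip_point_offset)
for n in("top","side"):
    cv2.imwrite(f"pics/{n}0.png",bot.camera(n)[:,:,::-1]); print(bot.calibration(n))
E
```

```text
pics
{'time_s': 0.0, 'joints': array([ 1.19120003e+00,  4.87805794e-02,  9.75549544e-02,  1.62197038e+00,
       -1.11707702e-05,  1.44298976e+00]), 'qd': array([ 1.45095890e-03, -9.61517417e-04, -1.28300128e-03, -6.51918606e-04,
       -2.85884909e-03, -2.27202044e-05]), 'tau': array([-7.13763366e-04, -3.38779092e+01,  3.20016003e+01,  2.02106073e-02,
       -1.52413068e-04, -1.84436539e-05]), 'tool_pos': array([0.13058706, 0.50786634, 0.23008013]), 'orientation': array([[-8.78813552e-04,  2.49136596e-01,  9.68467957e-01],
       [-2.23299242e-03,  9.68465428e-01, -2.49137971e-01],
       [-9.99997121e-01, -2.38152743e-03, -2.94780413e-04]]), 'ft_force': array([-1.62494292,  0.26595941,  0.94474264]), 'moment': array([ 0.05393172, -0.00149294,  0.0039211 ]), 'gripper_width': 0.9999013960216859}
0.0187
{'camera_matrix': array([[389.34096917,   0.        , 287.44841425],
       [  0.        , 389.34096917, 204.81364254],
       [  0.        ,   0.        ,   1.        ]]), 'extrinsics': array([[-2.74335145e-02,  9.98123369e-01, -5.47461700e-02,
         4.58739259e-01],
       [-9.99179976e-01, -2.57486809e-02,  3.12470866e-02,
        -9.54779667e-04],
       [ 2.97788056e-02,  5.55584943e-02,  9.98011261e-01,
         1.17489927e+00],
       [ 0.00000000e+00,  0.00000000e+00,  0.00000000e+00,
         1.00000000e+00]])}
{'camera_matrix': array([[391.53608799,   0.        , 275.40251103],
       [  0.        , 391.53608799, 211.92491005],
       [  0.        ,   0.        ,   1.        ]]), 'extrinsics': array([[ 0.95917203,  0.20174145, -0.19821558,  0.33133563],
       [-0.28251291,  0.65061198, -0.70490461, -0.67037324],
       [-0.01324705,  0.73212324,  0.68104337,  0.65048588],
       [ 0.        ,  0.        ,  0.        ,  1.        ]])}
```

View pics/top0.png

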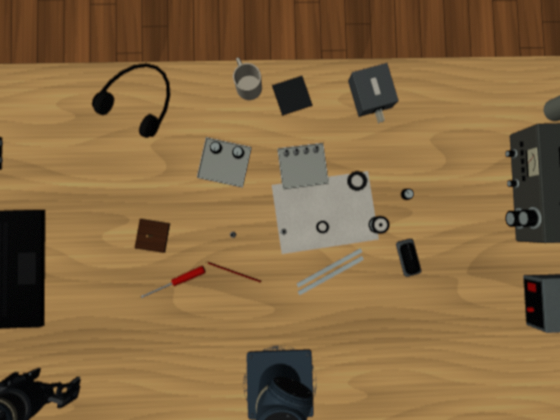

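View pics/side0.png

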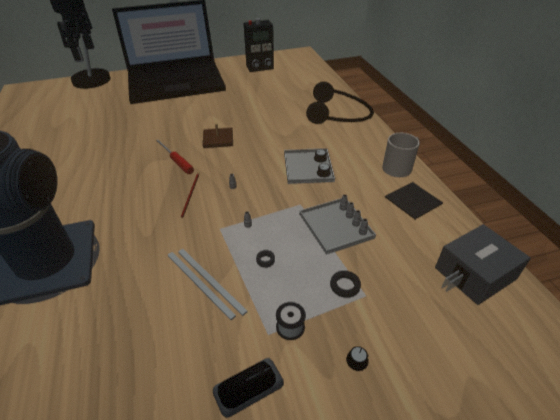

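```bash
cat > h.py <<'E'
import numpy as np,cv2
try:
    from cell import bot
except Exception as e: print(e)
C={n:bot.calibration(n) for n in("top","side")}
def proj(n,P):
    K=C[n]["camera_matrix"];T=C[n]["extrinsics"]
    p=T[:3,:3].T@(np.array(P)-T[:3,3]); p=np.array([p[0],-p[1],-p[2]])
    q=K@p; return q[:2]/q[2]
def ray(n,uv):
    K=C[n]["camera_matrix"];T=C[n]["extrinsics"]
    d=np.linalg.inv(K)@np.array([uv[0],uv[1],1.]); d=np.array([d[0],-d[1],-d[2]])
    return T[:3,3],T[:3,:3]@d
def onz(n,uv,z):
    o,d=ray(n,uv); return o+d*(z-o[2])/d[2]
def tri(a,b):
    o1,d1=ray("top",a);o2,d2=ray("side",b)
    t=np.linalg.lstsq(np.c_[d1,-d2],o2-o1,rcond=None)[0]
    p,q=o1+d1*t[0],o2+d2*t[1]; return (p+q)/2,np.linalg.norm(p-q)
E
python3 - <<'E'
from h import *
for n in C: print(n,proj(n,[.1306,.5079,.23]),proj(n,[0,0,0]))
t=cv2.imread("pics/top0.png");s=cv2.imread("pics/side0.png")
cv2.imwrite("pics/tz1.png",cv2.resize(t[130:310,125:275],None,fx=3.3,fy=3.3,interpolation=cv2.INTER_CUBIC))
cv2.imwrite("pics/tz2.png",cv2.resize(t[130:290,265:435],None,fx=3.7,fy=3.7,interpolation=cv2.INTER_CUBIC))
cv2.imwrite("pics/sz.png",cv2.resize(s[110:410,150:390],None,fx=2,fy=2,interpolation=cv2.INTER_CUBIC))
E
```

```text
top [ 61.51790914 373.16644982] [279.52318983 382.33808894]
side [86.44195816 59.89254111] [ 45.70950721 261.18562879]
```

View pics/tz1.png

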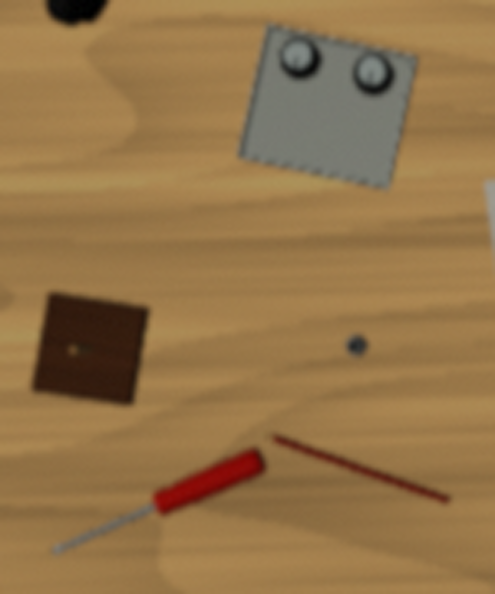

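View pics/tz2.png

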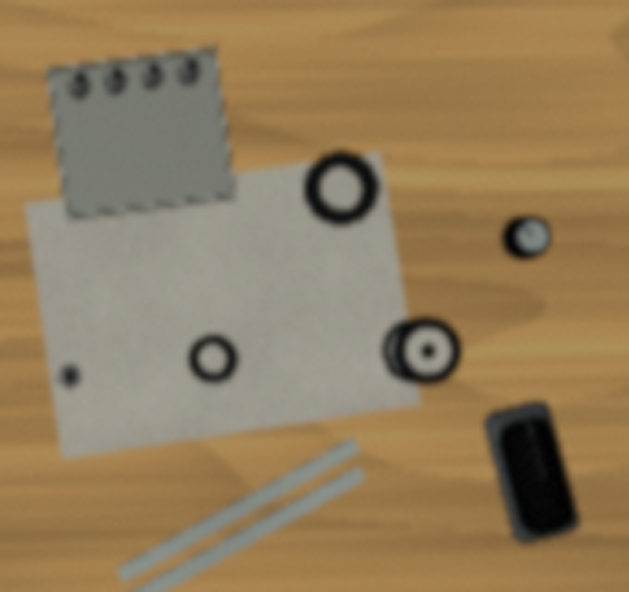

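View pics/sz.png

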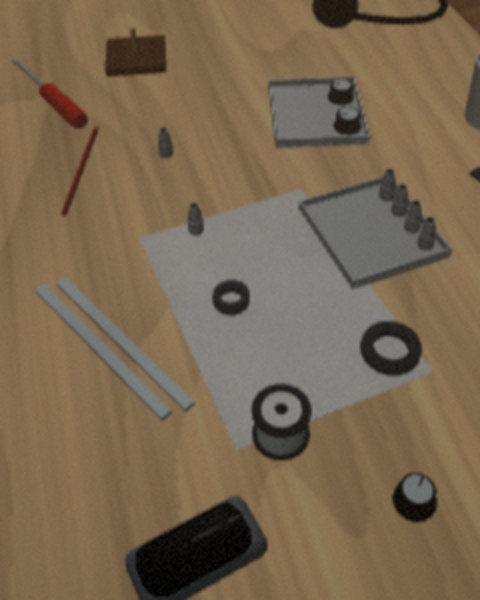

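```bash
cat > m.py <<'E'
from h import *
import sys
t=cv2.imread("pics/top0.png");s=cv2.imread("pics/side0.png")
def comps(im,box,f,amin=6):
    x0,y0,x1,y1=box; c=im[y0:y1,x0:x1].astype(int)
    m=f(c).astype(np.uint8); n,l,st,ce=cv2.connectedComponentsWithStats(m)
    out=[]
    for i in range(1,n):
        if st[i,4]>=amin:
            cs,_=cv2.findContours((l==i).astype(np.uint8),cv2.RETR_EXTERNAL,cv2.CHAIN_APPROX_NONE)
            k=max(cs,key=len)
            e=cv2.minAreaRect(k)
            out.append((st[i,4],np.round(ce[i]+[x0,y0],2),np.round(np.array(e[0])+[x0,y0],2),np.round(e[1],1),round(e[2],1),st[i,:4]+[x0,y0,0,0]))
    return out
E
python3 - <<'E'
from m import *
dark=lambda th:(lambda c:c.max(2)<th)
for n,b,th in [("ringL",(340,165,375,200),75),("ringS",(310,215,335,240),80),("knob",(395,182,420,207),60),("plugA",(225,226,242,243),95),("plugB",(276,224,292,240),115),("mouse",(390,232,425,280),90),("stand",(130,215,175,255),85)]:
    print(n); [print("  ",*r) for r in comps(t,b,dark(th))]
print("side")
for n,b,th in [("ringL",(325,265,365,302),75),("ringS",(250,245,280,270),80),("knob",(340,340,375,375),60),("plugA",(225,170,240,190),105),("plugB",(240,205,256,230),115)]:
    print(n); [print("  ",*r) for r in comps(s,b,dark(th))]
# trays grey: low saturation
g=lambda c:((c.max(2)-c.min(2))<22)&(c.max(2)<150)
for b in [(190,130,260,195),(270,135,335,192)]:
    print("tray"); [print("  ",*r) for r in comps(t,b,g,60)]
print(t[166,225],t[170,300],t[200,300],t[234,233],t[231,284],t[240,200],t[235,152])
E
```

```text
ringL
   176 [356.91 180.47] [356.5 180.5] [18.4 18.4] 45.0 [348 171  19  20]
ringS
   72 [322.15 226.61] [322.  226.5] [11. 12.] 90.0 [316 221  13  12]
knob
   43 [403.84 194.4 ] [404.02 194.33] [10.4  6.2] 77.5 [401 189   8  11]
plugA
   23 [232.78 234.09] [232.5 234. ] [4. 5.] 90.0 [230 232   6   5]
plugB
   27 [283.41 231.26] [283.5 231. ] [4.9 4.9] 45.0 [281 229   6   6]
mouse
   636 [408.42 257.35] [408.59 257.35] [36.4 17.9] 76.0 [396 239  25  38]
stand
   893 [152.03 235.32] [152.01 235.42] [30.4 29.8] 9.5 [135 219  35  33]
side
ringL
   496 [345.01 283.88] [345. 284.] [26. 30.] 90.0 [330 271  31  27]
ringS
   226 [265.15 258.47] [265.  258.5] [17. 18.] 90.0 [256 250  19  18]
knob
   223 [356.13 362.49] [356.72 360.69] [22.3 18.2] 21.8 [346 349  22  22]
plugA
   102 [232.19 181.58] [232.5 180.5] [ 7. 15.] 0.0 [229 173   8  16]
plugB
   117 [247.27 219.68] [247. 219.] [16.  8.] 90.0 [243 211   9  17]
tray
   1834 [223.87 161.95] [223.85 161.97] [45.9 40.2] 12.2 [198 138  53  49]
tray
   1946 [302.73 167.26] [303.69 168.44] [45.6 48. ] 83.2 [278 144  52  48]
[113 122 121] [114 122 120] [139 149 153] [48 49 48] [43 44 43] [ 72 119 153] [15 30 47]
```

Run:
```python
from m import *
def wc(im,box,bgsel="median"):
    x0,y0,x1,y1=box; g=im[y0:y1,x0:x1].max(2).astype(float)
    b=np.percentile(g,70); w=np.clip(b-g-25,0,60)
    yy,xx=np.mgrid[y0:y1,x0:x1]; return np.array([(w*xx).sum(),(w*yy).sum()])/w.sum()
P={"ringL":((344,168,371,195),(325,266,366,303),.0064),"ringS":((312,217,333,238),(251,246,280,271),.007),
"plugA":((226,227,241,242),(224,170,241,191),.018),"plugB":((277,224,291,239),(239,206,256,231),.018)}
for n,(bt,bs,z) in P.items():
    a,b=wc(t,bt),wc(s,bs); p,e=tri(a,b)
    print(n,a.round(1),b.round(1),"top",onz("top",a,z)[:2].round(4),"side",onz("side",b,z)[:2].round(4),"tri",p.round(4),e.round(4))
# knob: bright disc in top at z=.022
for im,n,b in((t,"top",(400,186,416,203)),(s,"side",(345,343,370,364))):
    for th in(110,130): [print("knob",n,*r[:4],onz(n,r[1],.022).round(4)) for r in comps(im,b,lambda c:((c.max(2)-c.min(2))<25)&(c.max(2)>th),8)]
print("stand top",onz("top",(152.01,235.42),.012))
for b in((190,130,260,195),(270,135,335,192)):
  # corners of tray
  x0,y0,x1,y1=b;c=t[y0:y1,x0:x1].astype(int)
  m=(((c[:,:,2]-c[:,:,0])<25)&(c.max(2)<135)).astype(np.uint8)
  m=cv2.morphologyEx(m,cv2.MORPH_CLOSE,np.ones((5,5)))
  k=max(cv2.findContours(m,cv2.RETR_EXTERNAL,cv2.CHAIN_APPROX_NONE)[0],key=cv2.contourArea)
  r=cv2.minAreaRect(k); bx=cv2.boxPoints(r)+[x0,y0]
  w=np.array([onz("top",q,.014)[:2] for q in bx]); print("tray",bx.round(1).tolist(),w.round(4).tolist(),w.mean(0).round(4),np.linalg.norm(np.diff(w,axis=0),axis=1).round(4))
```

```text
ringL [356.8 180.5] [345.1 283.8] top [ 0.5914 -0.25  ] side [ 0.5927 -0.2489] tri [ 0.5916 -0.2499  0.008 ] 0.0009
ringS [322.2 226.6] [265.1 258.5] top [ 0.4546 -0.1403] side [ 0.4563 -0.1381] tri [ 0.4552 -0.1401  0.0095] 0.0012
plugA [232.8 234.3] [232.2 181.8] top [0.4391 0.1267] side [0.4408 0.1276] tri [0.4399 0.1264 0.019 ] 0.0015
plugB [283.5 231.2] [247.3 219.8] top [ 0.4442 -0.0232] side [ 0.4454 -0.0222] tri [ 0.4447 -0.0233  0.0192] 0.001
knob top 33 [409.03 193.67] [409.  193.5] [5. 6.] [ 0.546  -0.4027  0.022 ]
knob top 9 [409.78 193.89] [409.81 194.04] [1.9 3.6] [ 0.5453 -0.405   0.022 ]
knob side 89 [358.22 354.65] [358.1 354.3] [12.1  9.4] [ 0.5479 -0.4007  0.022 ]
stand top [0.44246387 0.36460659 0.012     ]
tray [[197.0, 176.8], [205.5, 137.4], [250.6, 147.2], [242.0, 186.6]] [[0.6129, 0.23], [0.731, 0.2028], [0.6985, 0.0686], [0.5803, 0.0968]] [0.6557 0.1495] [0.1213 0.138  0.1215]
tray [[275.9, 149.2], [321.9, 141.5], [329.0, 184.2], [283.0, 191.8]] [[0.6909, -0.007], [0.7113, -0.1468], [0.5813, -0.164], [0.5616, -0.025]] [ 0.6363 -0.0857] [0.1412 0.1311 0.1404]
```

Run:
```python
from m import *
br=lambda c:((c.max(2)-c.min(2))<25)&(c.max(2)>135)
for r in comps(t,(208,138,248,162),br,8): print("kt top",*r[:4],onz("top",r[1],.025).round(4))
for r in comps(s,(310,145,335,180),br,8): print("kt side",*r[:4],onz("side",r[1],.025).round(4))
dk=lambda c:c.max(2)<95
for r in comps(t,(280,140,325,160),dk,4): print("pt top",*r[:4],onz("top",r[1],.023).round(4))
for r in comps(s,(336,190,374,238),lambda c:c.max(2)<95,8): print("pt side",*r[:4],onz("side",r[1],.023).round(4))
a,b=(147.1,236.1),(216.5,125.3); print(tri(a,b),onz("top",a,.054),onz("side",b,.054))
q=cv2.resize(s[120:150,195:240],None,fx=12,fy=12,interpolation=cv2.INTER_NEAREST);cv2.imwrite("pics/dow.png",q)
q=cv2.resize(t[215:256,130:175],None,fx=12,fy=12,interpolation=cv2.INTER_NEAREST);cv2.imwrite("pics/dowt.png",q)
```

```text
pt top 39 [315.77 148.77] [315.5 148.5] [7. 5.] [ 0.6878 -0.1265  0.023 ]
pt top 37 [295.84 151.16] [295.5 151. ] [8. 5.] [ 0.6819 -0.0665  0.023 ]
pt top 32 [306.03 149.94] [306.  149.5] [7. 4.] [ 0.6849 -0.0971  0.023 ]
pt top 35 [286.2  152.63] [286.5 152.5] [7. 5.] [ 0.6781 -0.0376  0.023 ]
pt side 544 [354.44 216.49] [355.61 217.64] [51.9 14.7] [ 0.6844 -0.09    0.023 ]
(array([0.44368477, 0.36635019, 0.04941537]), np.float64(0.0045370529945382605)) [0.44151319 0.36522913 0.054     ] [0.44502369 0.35787156 0.054     ]
```

View pics/dow.png

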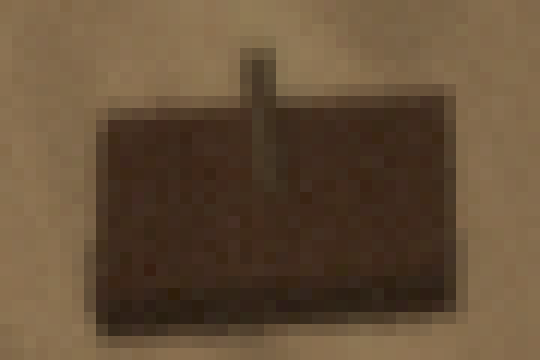

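View pics/dowt.png

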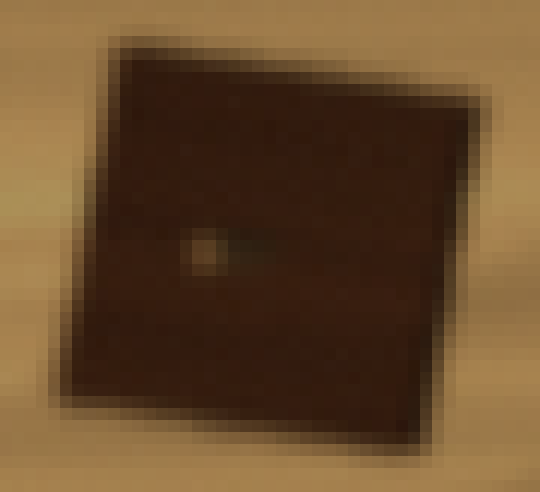

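jog_arm --plan '[[[0,0,0],[-0.126,0,0]],[[0,0,0],[-0.126,0,0]],[[0,0,0],[0,0,0]]]'

```text
time_s: 0.48
tool_pos: [0.1307, 0.5081, 0.2307]
orientation: [[-0.0, 0.001, 1.0], [-0.001, 1.0, -0.001], [-1.0, -0.001, -0.0]]
ft_force: [0.1, -0.3, -0.6]
gripper_width: 1.004
```

jog_arm --plan '[[[0,-20,10],[0,0,0]],[[0,-45,20],[0,0,0]],[[0,-50,23],[0,0,0]],[[0,-50,23],[0,0,0]],[[0,-50,23],[0,0,0]],[[0,-50,23],[0,0,0]],[[0,-50,23],[0,0,0]],[[0,-50,23],[0,0,0]],[[0,-50,23],[0,0,0]],[[0,-50,23],[0,0,0]],[[0,-50,23],[0,0,0]],[[0,-50,23],[0,0,0]]]' --gripper 0

```text
time_s: 1.98
tool_pos: [0.3913, -0.0584, 0.2313]
orientation: [[0.001, 0.003, 1.0], [0.0, 1.0, -0.003], [-1.0, 0.0, 0.001]]
ft_force: [0.3, 0.6, 0.3]
gripper_width: 1.0
```

jog_arm --plan '[[[10,-50,23],[0,0,0]],[[15,-50,23],[0,0,0]],[[20,-50,23],[0,0,0]],[[20,-50,23],[0,0,0]],[[20,-50,22],[0,0,0]],[[15,-45,20],[0,0,0]],[[10,-30,14],[0,0,0]],[[0,-20,8],[0,0,0]],[[0,0,0],[0,0,0]],[[0,0,0],[0,0,0]]]'

```text
time_s: 3.22
tool_pos: [0.5467, -0.4007, 0.1212]
orientation: [[-0.001, 0.0, 1.0], [0.001, 1.0, -0.0], [-1.0, 0.001, -0.001]]
ft_force: [-0.2, 0.6, 0.0]
gripper_width: 1.003
```

jog_arm --plan '[[[30,-1,0],[0,0,0]],[[40,0,0],[0,0,0]],[[30,0,0],[0,0,0]],[[14,0,0],[0,0,0]],[[0,0,0],[0,0,0]]]'

```text
time_s: 3.85
tool_pos: [0.5463, -0.4012, 0.0067]
orientation: [[-0.002, -0.001, 1.0], [0.001, 1.0, 0.001], [-1.0, 0.001, -0.002]]
ft_force: [0.4, -0.2, 0.7]
gripper_width: 0.999
```

jog_arm --plan '[[[0,0,0],[0,0,0]],[[0,0,0],[0,0,0]],[[0,0,0],[0,0,0]],[[0,0,0],[0,0,0]],[[0,0,0],[0,0,0]],[[0,0,0],[0,0,0]],[[0,0,0],[0,0,0]],[[0,0,0],[0,0,0]]]' --gripper 255

```text
time_s: 4.85
tool_pos: [0.5479, -0.4034, 0.009]
orientation: [[0.002, -0.0, 1.0], [-0.002, 1.0, 0.0], [-1.0, -0.002, 0.002]]
ft_force: [-0.5, -1.1, 6.0]
gripper_width: 0.327
```

```bash
cat > snap.py <<'E'
import sys
from h import *
n,cam,x0,y0,x1,y1=sys.argv[1],sys.argv[2],*map(int,sys.argv[3:7])
im=bot.camera(cam)[:,:,::-1]; cv2.imwrite(f"pics/{n}_full.png",im)
c=im[y0:y1,x0:x1]; f=min(700/c.shape[1],560/c.shape[0])
cv2.imwrite(f"pics/{n}.png",cv2.resize(c,None,fx=f,fy=f,interpolation=cv2.INTER_CUBIC)); print("scale",f)
E
python3 snap.py k1 side 300 280 420 400
```

```text
scale 4.666666666666667
```

View pics/k1.png

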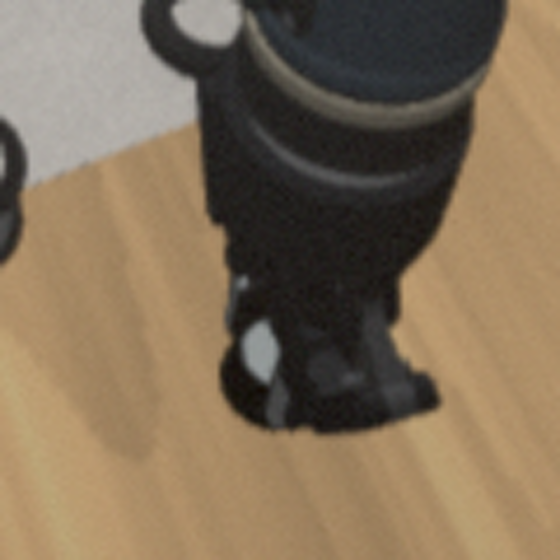

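```bash
python3 - <<'E'
from h import *
for z in(0,.01,.022): print([ (proj("side",[.548,y,z])-[300,280])*4.667 for y in(-.42,-.403,-.387)])
print(bot.get_obs())
E
python3 snap.py k2 top 380 150 450 220
```

```text
[array([287.109783  , 426.04521977]), array([266.95611332, 382.86296452]), array([248.63142798, 343.59958212])]
[array([290.91540048, 413.36618467]), array([270.48783238, 369.9710048 ]), array([251.92064827, 330.52792031])]
[array([295.58782071, 397.79925485]), array([274.82218638, 354.14915823]), array([255.95588409, 314.49152462])]
{'time_s': 4.9, 'joints': array([-7.33103040e-01,  5.03677848e-01,  2.06040555e-01,  1.27021818e+00,
        1.77914763e-06, -7.33197877e-01]), 'qd': array([-0.00157151, -0.00101005,  0.00030512,  0.00103682, -0.00099926,
       -0.00037021]), 'tau': array([ 6.20509428e-02, -4.59247971e+01,  2.84154457e+01, -2.94107117e-02,
       -7.63700693e-03,  9.96714480e-04]), 'tool_pos': array([ 0.54788428, -0.40335263,  0.00901169]), 'orientation': array([[ 2.18654262e-03, -9.26897150e-05,  9.99997605e-01],
       [-1.96663399e-03,  9.99998061e-01,  9.69898967e-05],
       [-9.99995676e-01, -1.96684135e-03,  2.18635609e-03]]), 'ft_force': array([ 0.7316874 , -0.15166299,  5.36311154]), 'moment': array([-0.00157496,  0.00587211,  0.03463106]), 'gripper_width': 0.3278757875798834}
scale 8.0
```

View pics/k2.png

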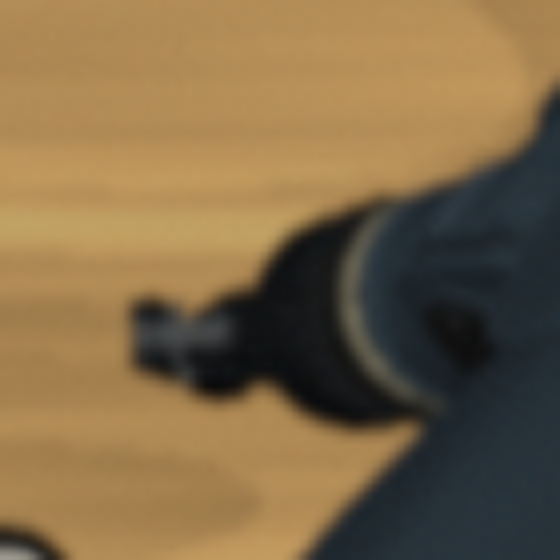

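jog_arm --plan '[[[-10,0,0],[0,0,0]],[[-30,0,0],[0,0,0]],[[-40,0,0],[0,0,0]],[[-30,0,0],[0,0,0]],[[0,0,0],[0,0,0]]]'

```text
time_s: 5.58
tool_pos: [0.5485, -0.4038, 0.1211]
orientation: [[0.005, -0.0, 1.0], [-0.004, 1.0, 0.0], [-1.0, -0.004, 0.005]]
ft_force: [-0.1, -0.5, -0.7]
gripper_width: 0.328
```

```bash
python3 snap.py k3 side 300 220 420 370
```

```text
scale 3.7333333333333334
```

View pics/k3.png

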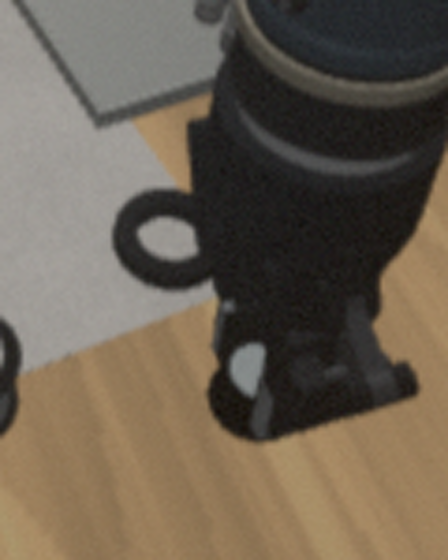

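Run:
```python
import cv2
im=cv2.imread("pics/k3_full.png"); cv2.imwrite("pics/k3f.png",cv2.convertScaleAbs(cv2.resize(im[120:390,220:500],None,fx=2.8,fy=2.2,interpolation=cv2.INTER_CUBIC),alpha=2,beta=10))
c=im[290:350,340:420];cv2.imwrite("pics/k3g.png",cv2.convertScaleAbs(cv2.resize(c,None,fx=9,fy=9,interpolation=cv2.INTER_CUBIC),alpha=3,beta=0))
from h import *
print([proj("side",[.5485,y,z]).round(1).tolist() for y,z in((-.404,.121),(-.404,.14),(-.404,.2))],[proj("side",[.6,-.404,.121]).round(1)])
```

```text
[[368.1, 324.8], [370.0, 317.9], [376.6, 294.0]] [array([398.7, 316.1])]
```

View pics/k3g.png

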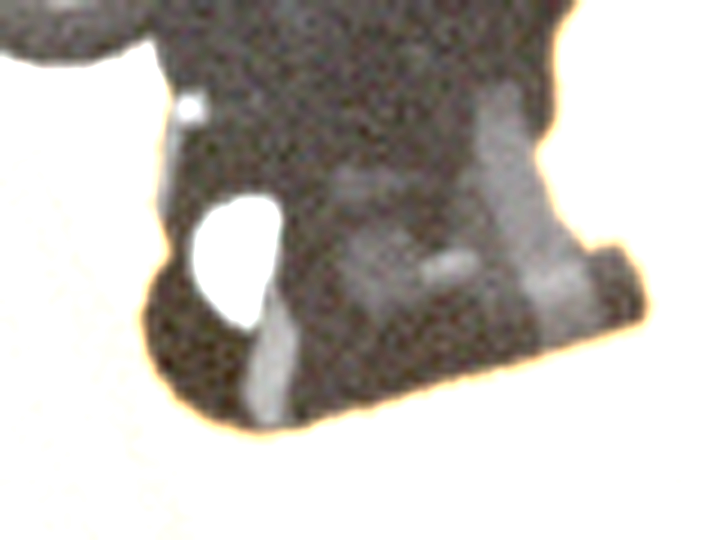

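View pics/k3f.png

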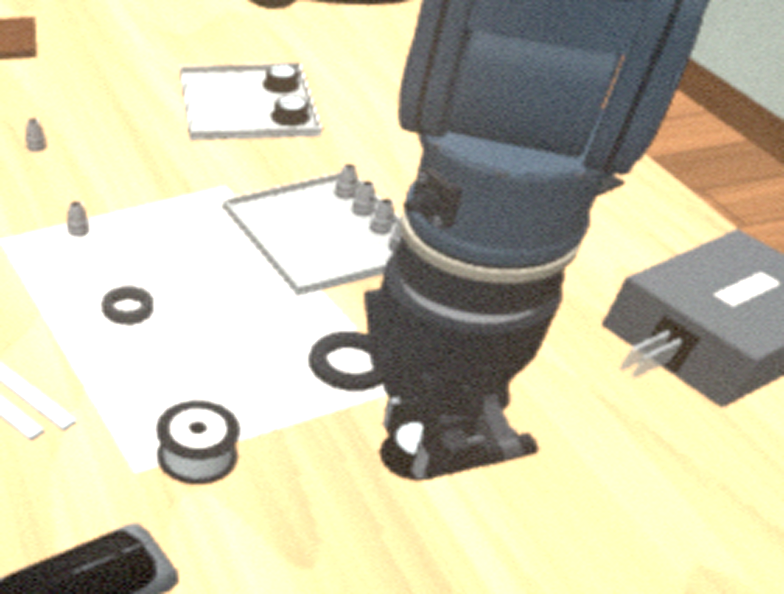

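Run:
```python
import cv2
im=cv2.imread("pics/top0.png")[340:420,0:110];a=cv2.convertScaleAbs(cv2.resize(im,None,fx=5,fy=5,interpolation=cv2.INTER_CUBIC),alpha=2.5)
cv2.imwrite("pics/g0.png",a)
im=cv2.imread("pics/side0.png")[0:95,40:130];a=cv2.convertScaleAbs(cv2.resize(im,None,fx=6,fy=6,interpolation=cv2.INTER_CUBIC),alpha=2.5)
cv2.imwrite("pics/g1.png",a)
```

```text
(no output)
```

View pics/g0.png

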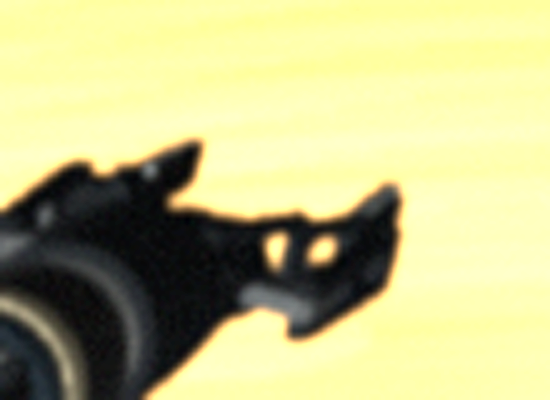

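View pics/g1.png

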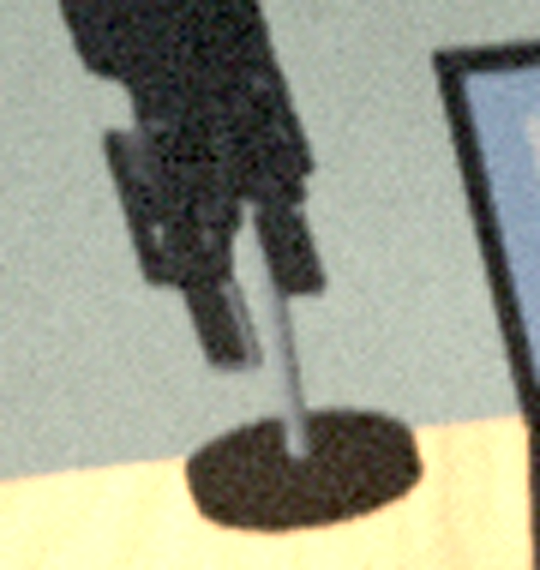

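jog_arm --plan '[[[0,25,4],[0,0,0]],[[0,45,7],[0,0,0]],[[0,50,8],[0,0,0]],[[0,50,8],[0,0,0]],[[0,50,8],[0,0,0]],[[0,50,8],[0,0,0]],[[0,50,8],[0,0,0]],[[0,50,8],[0,0,0]],[[0,50,8],[0,0,0]],[[0,50,8],[0,0,0]],[[0,45,7],[0,0,0]],[[0,35,5],[0,0,0]]]'

```text
time_s: 7.12
tool_pos: [0.6322, 0.1494, 0.1142]
orientation: [[-0.005, -0.001, 1.0], [-0.001, 1.0, 0.001], [-1.0, -0.0, -0.005]]
ft_force: [0.5, -0.7, -0.2]
gripper_width: 0.331
```

jog_arm --plan '[[[0,8,1],[0,0,0]],[[0,0,0],[0,0,0]],[[0,0,0],[0,0,0]]]'

```text
time_s: 7.5
tool_pos: [0.6344, 0.1542, 0.1165]
orientation: [[-0.002, 0.001, 1.0], [-0.001, 1.0, -0.001], [-1.0, -0.001, -0.002]]
ft_force: [-0.7, -0.8, -0.7]
gripper_width: 0.329
```

```bash
python3 - <<'E'
from h import *
print(bot.get_obs()["tool_pos"])
for p in([.6362,.154,.0],[.6362,.154,.121]): print(proj("side",p),proj("top",p))
E
python3 snap.py k4 side 260 60 380 200
```

```text
[0.63444449 0.1541581  0.11649719]
[300.00146131 168.02005264] [223.07282899 169.14701725]
[301.39799495 129.79869414] [217.04348515 162.59396883]
scale 4.0
```

View pics/k4.png

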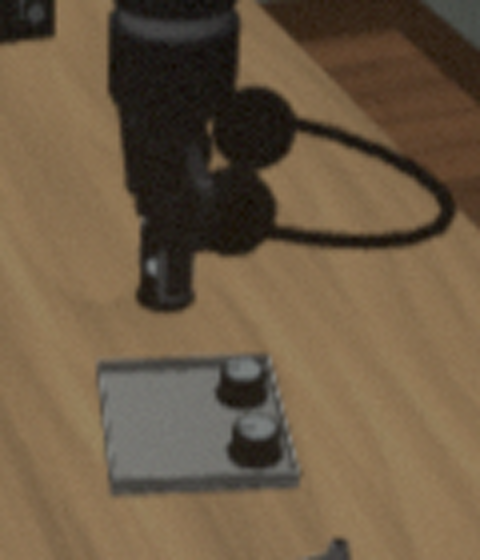

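jog_arm --plan '[[[30,0,1],[0,0,0]],[[35,0,0],[0,0,0]],[[25,0,0],[0,0,0]],[[10,0,0],[0,0,0]],[[0,0,0],[0,0,0]],[[0,0,0],[0,0,0]]]'

```text
time_s: 8.3
tool_pos: [0.6372, 0.1554, 0.0191]
orientation: [[0.003, 0.0, 1.0], [0.0, 1.0, -0.0], [-1.0, 0.0, 0.003]]
ft_force: [0.1, 0.3, 0.8]
gripper_width: 0.33
```

```bash
python3 snap.py k5 side 260 100 380 200
```

```text
scale 5.6
```

View pics/k5.png

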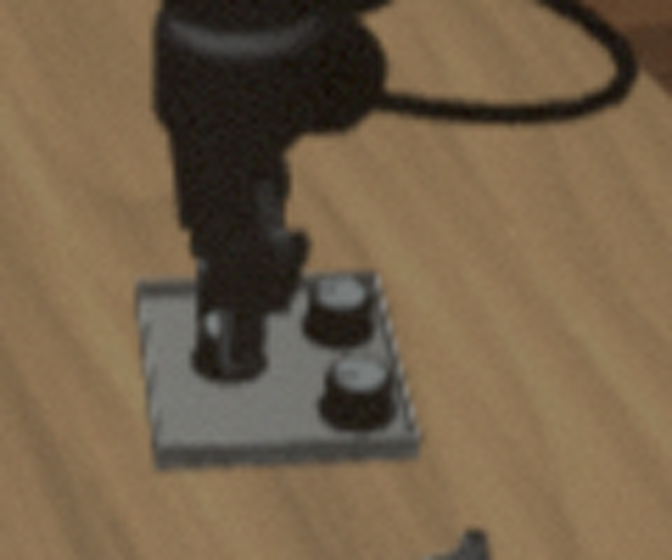

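Knob hovers over the free floor beside the stock. Lower to contact.

jog_arm --plan '[[[3,0,0],[0,0,0]],[[2,0,0],[0,0,0]],[[0,0,0],[0,0,0]]]'

```text
time_s: 8.72
tool_pos: [0.6357, 0.1556, 0.0121]
orientation: [[-0.0, -0.0, 1.0], [-0.0, 1.0, 0.0], [-1.0, -0.0, -0.0]]
ft_force: [-0.1, 1.0, -1.2]
gripper_width: 0.325
```

jog_arm --plan '[[[1.5,0,0],[0,0,0]],[[0,0,0],[0,0,0]],[[0,0,0],[0,0,0]]]'

```text
time_s: 9.1
tool_pos: [0.6362, 0.1556, 0.012]
orientation: [[0.001, -0.0, 1.0], [0.0, 1.0, 0.0], [-1.0, 0.0, 0.001]]
ft_force: [-2.5, -0.6, 4.5]
gripper_width: 0.331
```

jog_arm --plan '[[[0,0,0],[0,0,0]],[[0,0,0],[0,0,0]],[[0,0,0],[0,0,0]],[[0,0,0],[0,0,0]],[[-10,0,0],[0,0,0]],[[-30,0,0],[0,0,0]],[[-40,0,0],[0,0,0]],[[-30,0,0],[0,0,0]]]' --gripper 110

```text
time_s: 10.1
tool_pos: [0.6367, 0.1557, 0.1239]
orientation: [[0.003, -0.0, 1.0], [0.0, 1.0, 0.0], [-1.0, 0.0, 0.003]]
ft_force: [0.6, 0.6, -0.1]
gripper_width: 0.564
```

```bash
python3 snap.py k6 side 260 100 380 200
```

```text
scale 5.6
```

View pics/k6.png

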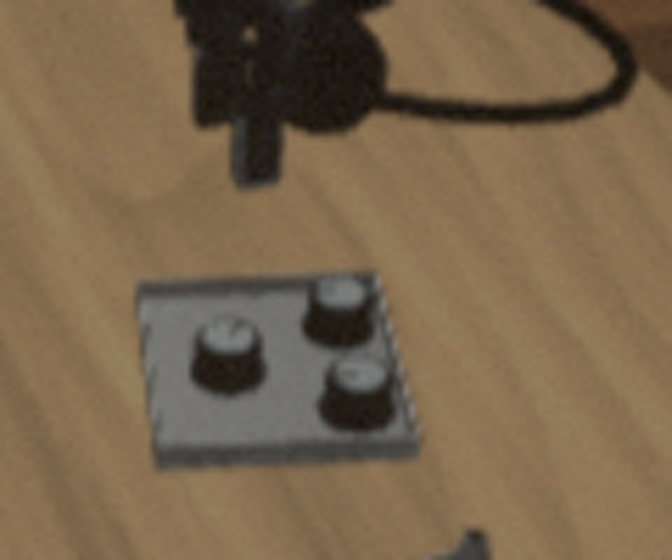

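jog_arm --plan '[[[0,-3,-20],[0,0,0]],[[0,-6,-45],[0,0,0]],[[0,-6,-45],[0,0,0]],[[0,-6,-45],[0,0,0]],[[10,-6,-30],[0,0,0]],[[20,-2,-12],[0,0,0]],[[30,0,0],[0,0,0]],[[30,0,0],[0,0,0]],[[20,0,0],[0,0,0]],[[6,0,0],[0,0,0]],[[0,0,0],[0,0,0]]]' --gripper 60

```text
time_s: 11.52
tool_pos: [0.439, 0.1265, 0.0052]
orientation: [[0.0, -0.0, 1.0], [0.0, 1.0, 0.0], [-1.0, 0.0, 0.0]]
ft_force: [0.6, 0.0, 0.7]
gripper_width: 0.762
```

```bash
python3 snap.py a1 side 190 120 280 210
```

```text
scale 6.222222222222222
```

View pics/a1.png

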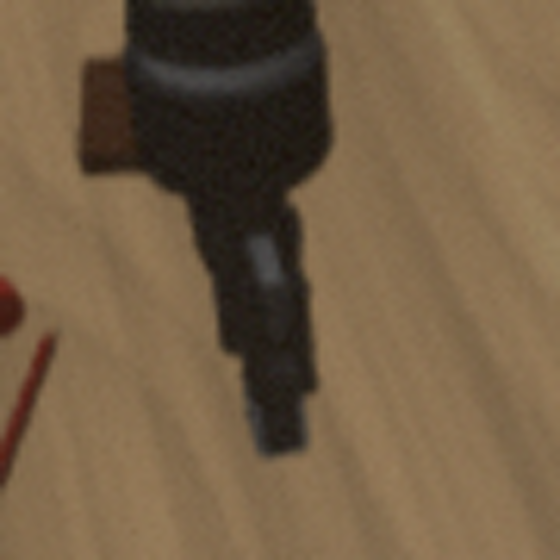

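jog_arm --plan '[[[0,0,0],[0,0,0]],[[0,0,0],[0,0,0]],[[0,0,0],[0,0,0]],[[0,0,0],[0,0,0]],[[0,0,0],[0,0,0]],[[0,0,0],[0,0,0]],[[0,0,0],[0,0,0]]]' --gripper 255

```text
time_s: 12.45
tool_pos: [0.4397, 0.1266, 0.0057]
orientation: [[0.002, -0.0, 1.0], [0.0, 1.0, 0.0], [-1.0, 0.0, 0.002]]
ft_force: [-0.0, 0.0, 5.9]
gripper_width: 0.184
```

jog_arm --plan '[[[-10,0,0],[0,0,0]],[[-30,0,0],[0,0,0]],[[-40,0,0],[0,0,0]],[[-30,0,0],[0,0,0]],[[0,0,0],[0,0,0]]]'

```text
time_s: 13.08
tool_pos: [0.441, 0.1267, 0.1177]
orientation: [[0.006, -0.0, 1.0], [0.001, 1.0, 0.0], [-1.0, 0.001, 0.006]]
ft_force: [0.8, 0.1, -0.4]
gripper_width: 0.183
```

```bash
python3 snap.py a2 side 190 80 280 190;python3 - <<'E'
from h import *
p=bot.get_obs()["tool_pos"];print(p,(proj("side",p)-[190,80])*5.09)
E
```

```text
scale 5.090909090909091
[0.43963326 0.12659056 0.11574959] [194.49377141 358.35040417]
```

View pics/a2.png

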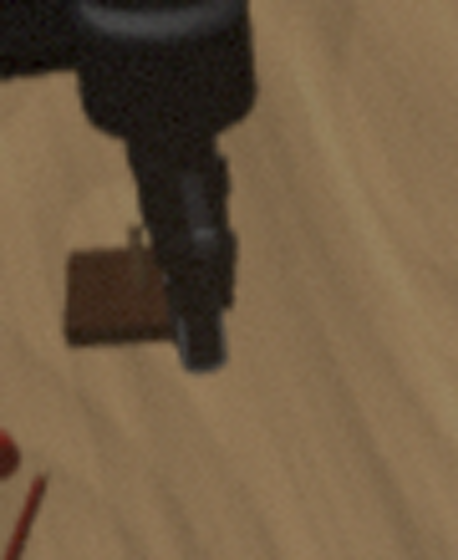

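jog_arm --plan '[[[0,-14,14],[0,0,0]],[[0,-32,30],[0,0,0]],[[0,-40,38],[0,0,0]],[[0,-40,38],[0,0,0]],[[0,-36,34],[0,0,0]],[[0,-25,23],[0,0,0]],[[20,0,0],[0,0,0]],[[30,0,0],[0,0,0]],[[30,0,0],[0,0,0]],[[15,0,0],[0,0,0]],[[0,0,0],[0,0,0]],[[0,0,0],[0,0,0]]]'

```text
time_s: 14.62
tool_pos: [0.6168, -0.0609, 0.0208]
orientation: [[0.002, -0.0, 1.0], [-0.0, 1.0, 0.0], [-1.0, -0.0, 0.002]]
ft_force: [0.3, 0.0, 0.1]
gripper_width: 0.184
```

```bash
python3 snap.py a3 side 290 150 390 260
```

```text
scale 5.090909090909091
```

View pics/a3.png

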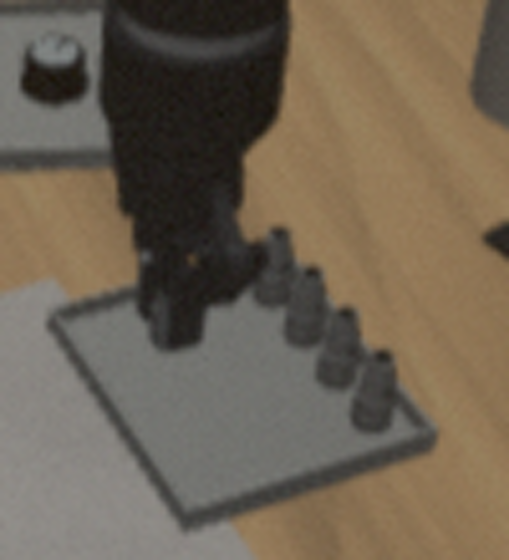

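jog_arm --plan '[[[5,-4,0],[0,0,0]],[[4,0,0],[0,0,0]],[[2,0,0],[0,0,0]],[[0,0,0],[0,0,0]]]'

```text
time_s: 15.18
tool_pos: [0.6159, -0.0644, 0.0088]
orientation: [[-0.0, -0.0, 1.0], [-0.0, 1.0, 0.0], [-1.0, -0.0, -0.0]]
ft_force: [-0.0, 0.2, 0.9]
gripper_width: 0.178
```

jog_arm --plan '[[[1.5,0,0],[0,0,0]],[[0,0,0],[0,0,0]],[[0,0,0],[0,0,0]]]'

```text
time_s: 15.55
tool_pos: [0.616, -0.0645, 0.0088]
orientation: [[0.0, -0.0, 1.0], [-0.0, 1.0, 0.0], [-1.0, -0.0, 0.0]]
ft_force: [-2.9, 1.1, 5.2]
gripper_width: 0.182
```

Contact. Open partly (~40 mm) and rise, then go to plug B.

jog_arm --plan '[[[0,0,0],[0,0,0]],[[0,0,0],[0,0,0]],[[0,0,0],[0,0,0]],[[0,0,0],[0,0,0]],[[-10,0,0],[0,0,0]],[[-30,0,0],[0,0,0]],[[-40,0,0],[0,0,0]],[[-30,0,0],[0,0,0]],[[0,0,0],[0,0,0]]]' --gripper 150

```text
time_s: 16.68
tool_pos: [0.6187, -0.065, 0.1222]
orientation: [[0.008, -0.0, 1.0], [-0.002, 1.0, 0.0], [-1.0, -0.002, 0.008]]
ft_force: [0.1, -0.5, -1.1]
gripper_width: 0.411
```

```bash
python3 snap.py a4 side 290 150 390 260
```

```text
scale 5.090909090909091
```

View pics/a4.png

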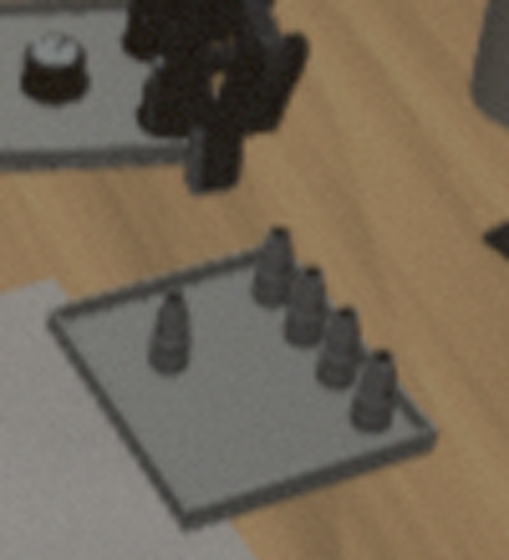

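jog_arm --plan '[[[0,4,-18],[0,0,0]],[[0,9,-40],[0,0,0]],[[0,11,-45],[0,0,0]],[[0,10,-40],[0,0,0]],[[10,6,-22],[0,0,0]],[[20,2,-8],[0,0,0]],[[30,0,0],[0,0,0]],[[30,0,0],[0,0,0]],[[20,0,0],[0,0,0]],[[6,0,0],[0,0,0]],[[0,0,0],[0,0,0]]]' --gripper 60

```text
time_s: 18.1
tool_pos: [0.442, -0.0223, 0.0005]
orientation: [[-0.002, -0.0, 1.0], [0.0, 1.0, 0.0], [-1.0, 0.0, -0.002]]
ft_force: [0.9, 0.0, 0.2]
gripper_width: 0.764
```

jog_arm --plan '[[[0,0,0],[0,0,0]],[[0,0,0],[0,0,0]],[[0,0,0],[0,0,0]],[[0,0,0],[0,0,0]],[[0,0,0],[0,0,0]],[[0,0,0],[0,0,0]],[[0,0,0],[0,0,0]]]' --gripper 255

```text
time_s: 18.98
tool_pos: [0.4439, -0.0227, 0.0024]
orientation: [[0.002, -0.0, 1.0], [-0.0, 1.0, 0.0], [-1.0, -0.0, 0.002]]
ft_force: [-0.5, 0.1, 5.3]
gripper_width: 0.186
```

jog_arm --plan '[[[-10,0,0],[0,0,0]],[[-30,0,0],[0,0,0]],[[-40,0,0],[0,0,0]],[[-30,0,0],[0,0,0]],[[0,0,0],[0,0,0]]]'

```text
time_s: 19.6
tool_pos: [0.445, -0.0229, 0.1143]
orientation: [[0.006, -0.0, 1.0], [-0.001, 1.0, 0.0], [-1.0, -0.001, 0.006]]
ft_force: [0.6, 0.2, -0.5]
gripper_width: 0.188
```

jog_arm --plan '[[[0,-8,14],[0,0,0]],[[0,-18,34],[0,0,0]],[[0,-22,42],[0,0,0]],[[0,-22,42],[0,0,0]],[[0,-16,30],[0,0,0]],[[0,-8,16],[0,0,0]],[[20,0,0],[0,0,0]],[[30,0,0],[0,0,0]],[[30,0,0],[0,0,0]],[[15,0,0],[0,0,0]],[[0,0,0],[0,0,0]],[[0,0,0],[0,0,0]]]'

```text
time_s: 21.1
tool_pos: [0.6217, -0.1167, 0.0174]
orientation: [[0.002, -0.0, 1.0], [-0.001, 1.0, 0.0], [-1.0, -0.001, 0.002]]
ft_force: [0.7, -0.9, 0.4]
gripper_width: 0.19
```

```bash
python3 snap.py b3 side 290 150 390 260
```

```text
scale 5.090909090909091
```

View pics/b3.png

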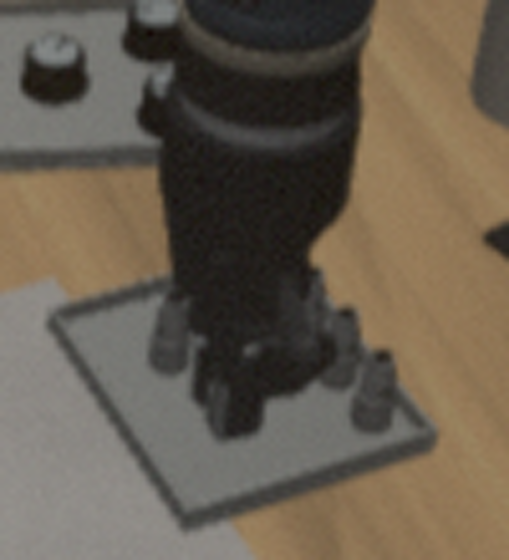

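jog_arm --plan '[[[5,0,0],[0,0,0]],[[4,0,0],[0,0,0]],[[1,0,0],[0,0,0]],[[0,0,0],[0,0,0]]]'

```text
time_s: 21.65
tool_pos: [0.6207, -0.1164, 0.0061]
orientation: [[-0.0, -0.0, 1.0], [0.0, 1.0, 0.0], [-1.0, 0.0, -0.0]]
ft_force: [-0.2, -0.2, 0.2]
gripper_width: 0.19
```

jog_arm --plan '[[[1.5,0,0],[0,0,0]],[[0,0,0],[0,0,0]],[[0,0,0],[0,0,0]]]'

```text
time_s: 22.02
tool_pos: [0.6212, -0.1165, 0.0055]
orientation: [[0.001, -0.0, 1.0], [-0.0, 1.0, 0.0], [-1.0, -0.0, 0.001]]
ft_force: [-2.0, 0.4, 3.5]
gripper_width: 0.186
```

jog_arm --plan '[[[0,0,0],[0,0,0]],[[0,0,0],[0,0,0]],[[0,0,0],[0,0,0]],[[0,0,0],[0,0,0]],[[-10,0,0],[0,0,0]],[[-30,0,0],[0,0,0]],[[-40,0,0],[0,0,0]],[[-35,0,0],[0,0,0]],[[0,0,0],[0,0,0]]]' --gripper 150

```text
time_s: 23.15
tool_pos: [0.624, -0.1174, 0.1255]
orientation: [[0.009, -0.0, 1.0], [-0.003, 1.0, 0.0], [-1.0, -0.003, 0.009]]
ft_force: [0.6, 0.7, 0.4]
gripper_width: 0.415
```

```bash
python3 snap.py b4 side 290 150 390 310
```

```text
scale 3.5
```

View pics/b4.png

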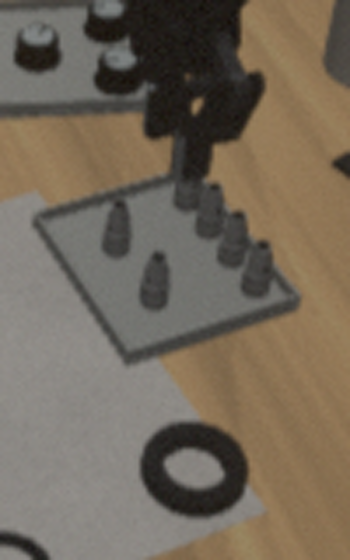

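jog_arm --plan '[[[0,-15,-4],[0,0,0]],[[0,-35,-8],[0,0,0]],[[0,-40,-9],[0,0,0]],[[0,-30,-7],[0,0,0]],[[0,-12,-3],[0,0,0]],[[25,0,0],[0,0,0]],[[35,0,0],[0,0,0]],[[25,0,0],[0,0,0]],[[10,0,0],[0,0,0]],[[0,0,0],[0,0,0]],[[0,0,0],[0,0,0]]]' --gripper 0

```text
time_s: 24.58
tool_pos: [0.5909, -0.2488, 0.0263]
orientation: [[0.002, -0.0, 1.0], [-0.001, 1.0, 0.0], [-1.0, -0.001, 0.002]]
ft_force: [-0.1, 0.3, -0.0]
gripper_width: 1.001
```

```bash
python3 snap.py c1 side 290 210 410 320;python3 - <<'E'
from h import *
p=bot.get_obs()["tool_pos"];print(p,(proj("side",[p[0],p[1],.01])-[290,210])*5.09)
E
```

```text
scale 5.090909090909091
[ 0.59113966 -0.24897328  0.02658014] [277.76204506 371.26544251]
```

View pics/c1.png

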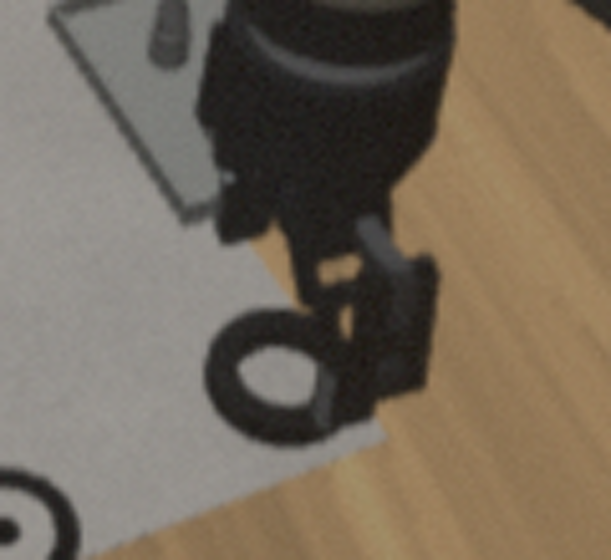

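jog_arm --plan '[[[14,0,0],[0,0,0]],[[10,0,0],[0,0,0]],[[4,0,0],[0,0,0]],[[0,0,0],[0,0,0]],[[0,0,0],[0,0,0]]]'

```text
time_s: 25.25
tool_pos: [0.5901, -0.2486, -0.003]
orientation: [[0.0, -0.0, 1.0], [-0.0, 1.0, 0.0], [-1.0, -0.0, 0.0]]
ft_force: [0.1, 0.0, 0.7]
gripper_width: 0.995
```

jog_arm --plan '[[[0,0,0],[0,0,0]],[[0,0,0],[0,0,0]],[[0,0,0],[0,0,0]],[[0,0,0],[0,0,0]],[[0,0,0],[0,0,0]],[[0,0,0],[0,0,0]]]' --gripper 255

```text
time_s: 26.0
tool_pos: [0.591, -0.249, -0.0017]
orientation: [[0.002, -0.0, 1.0], [-0.001, 1.0, 0.0], [-1.0, -0.001, 0.002]]
ft_force: [-0.4, -0.0, 5.5]
gripper_width: 0.681
```

```bash
python3 snap.py c2 side 290 230 390 320
```

```text
scale 6.222222222222222
```

View pics/c2.png

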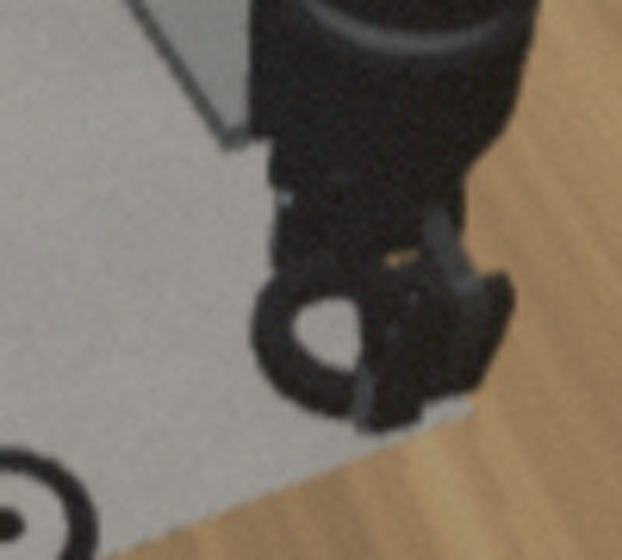

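jog_arm --plan '[[[-10,0,0],[0,0,0]],[[-30,0,0],[0,0,0]],[[-40,0,0],[0,0,0]],[[-35,0,0],[0,0,0]],[[-10,0,0],[0,0,0]],[[0,0,0],[0,0,0]]]'

```text
time_s: 26.8
tool_pos: [0.59, -0.2485, 0.1216]
orientation: [[0.0, -0.0, 1.0], [-0.0, 1.0, 0.0], [-1.0, -0.0, 0.0]]
ft_force: [0.8, -0.4, -1.2]
gripper_width: 0.681
```

jog_arm --plan '[[[0,20,-5],[0,0,0]],[[0,40,-10],[0,0,0]],[[0,48,-12],[0,0,0]],[[0,48,-12],[0,0,0]],[[0,48,-12],[0,0,0]],[[0,48,-12],[0,0,0]],[[0,48,-12],[0,0,0]],[[0,48,-12],[0,0,0]],[[0,48,-12],[0,0,0]],[[0,48,-12],[0,0,0]],[[0,48,-12],[0,0,0]],[[0,48,-12],[0,0,0]]]'

```text
time_s: 28.3
tool_pos: [0.4527, 0.2922, 0.1188]
orientation: [[-0.004, -0.0, 1.0], [-0.002, 1.0, 0.0], [-1.0, -0.002, -0.004]]
ft_force: [1.4, -0.2, -0.9]
gripper_width: 0.682
```

jog_arm --plan '[[[0,40,-8],[0,0,0]],[[0,25,-4],[0,0,0]],[[0,9,-1],[0,0,0]],[[0,0,0],[0,0,0]],[[0,0,0],[0,0,0]],[[0,0,0],[0,0,0]]]'

```text
time_s: 29.05
tool_pos: [0.4422, 0.3645, 0.1218]
orientation: [[-0.0, 0.001, 1.0], [-0.0, 1.0, -0.001], [-1.0, -0.0, -0.0]]
ft_force: [-0.0, 0.3, -0.1]
gripper_width: 0.684
```

```bash
python3 snap.py c3 side 170 60 270 160; python3 snap.py c4 top 110 190 200 270
```

```text
scale 5.6
scale 7.0
```

View pics/c3.png

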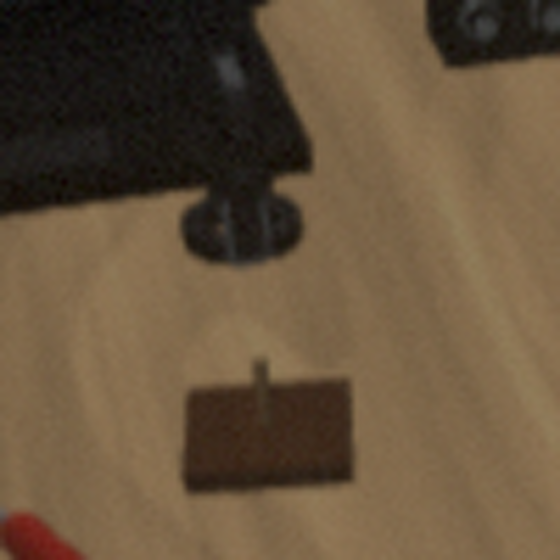

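View pics/c4.png

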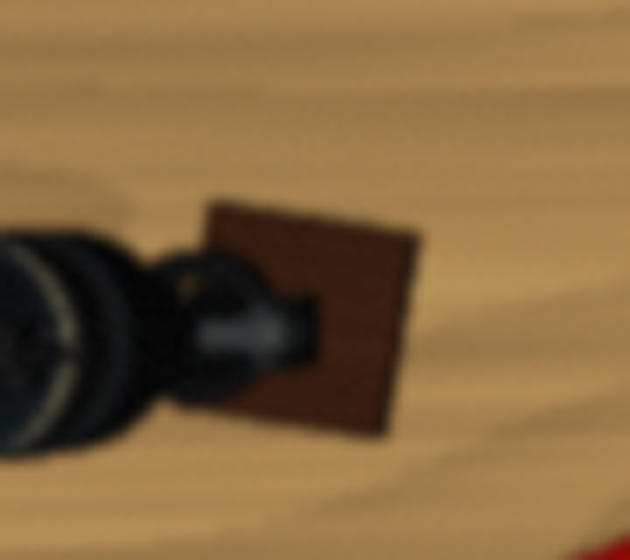

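Run:
```python
from h import *
print(proj("side",[.4422,.3645,.130]),onz("side",(213,100.7),.130))
print(proj("side",[.4422,.3645,.054]),proj("side",[.4422,.3645,.014]))
print(proj("top",[.4422,.3645,.130]), proj("top",[.4422,.3645,.054]))
```

```text
[211.98406991 100.54407052] [0.44478502 0.36268728 0.13      ]
[215.15993549 124.34187859] [216.72000237 136.03197424]
[137.90120235 236.53955675] [147.35741214 235.850438  ]
```

jog_arm --plan '[[[20,0,0],[0,0,0]],[[25,0,0],[0,0,0]],[[12,0,0],[0,0,0]],[[0,0,0],[0,0,0]],[[0,0,0],[0,0,0]]]'

```text
time_s: 29.78
tool_pos: [0.4425, 0.3659, 0.0659]
orientation: [[0.001, -0.0, 1.0], [0.001, 1.0, 0.0], [-1.0, 0.001, 0.001]]
ft_force: [0.6, -0.5, -1.8]
gripper_width: 0.682
```

```bash
python3 snap.py c5 side 180 90 250 150
```

```text
scale 9.333333333333334
```

View pics/c5.png

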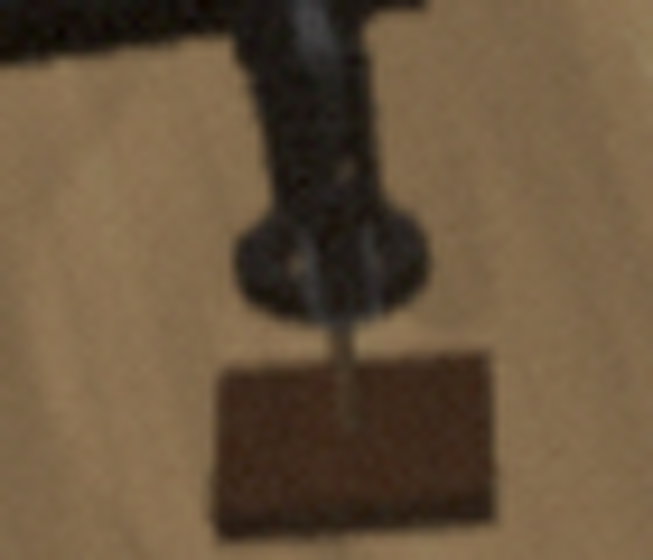

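jog_arm --plan '[[[15,0,0],[0,0,0]],[[15,0,0],[0,0,0]],[[12,0,0],[0,0,0]],[[5,0,0],[0,0,0]],[[0,0,0],[0,0,0]],[[0,0,0],[0,0,0]]]'

```text
time_s: 30.58
tool_pos: [0.4423, 0.3658, 0.0183]
orientation: [[0.001, -0.0, 1.0], [0.001, 1.0, 0.0], [-1.0, 0.001, 0.001]]
ft_force: [0.8, 0.4, -1.5]
gripper_width: 0.682
```

```bash
python3 snap.py c6 side 180 90 250 150
```

```text
scale 9.333333333333334
```

View pics/c6.png

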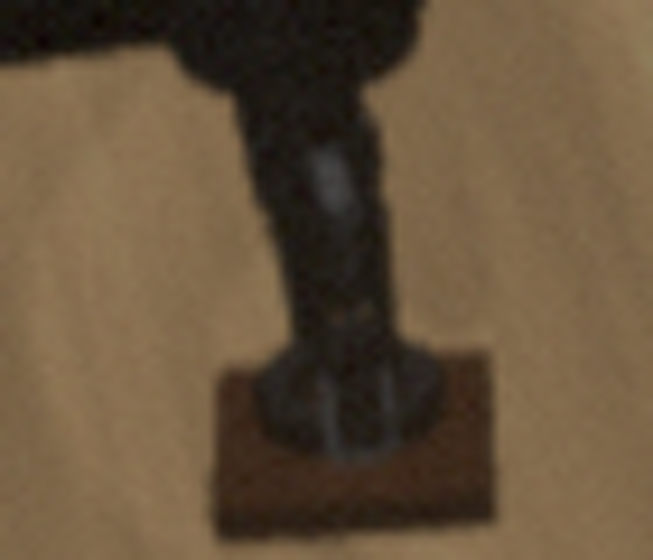

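Ring is down over the dowel with no side force. Creep to contact.

jog_arm --plan '[[[3,0,0],[0,0,0]],[[2,0,0],[0,0,0]],[[0,0,0],[0,0,0]],[[0,0,0],[0,0,0]]]'

```text
time_s: 31.12
tool_pos: [0.4418, 0.3655, 0.0128]
orientation: [[-0.0, -0.0, 1.0], [-0.0, 1.0, 0.0], [-1.0, -0.0, -0.0]]
ft_force: [1.0, 0.1, -1.7]
gripper_width: 0.681
```

jog_arm --plan '[[[1.5,0,0],[0,0,0]],[[0,0,0],[0,0,0]],[[0,0,0],[0,0,0]]]'

```text
time_s: 31.5
tool_pos: [0.4421, 0.3656, 0.0123]
orientation: [[0.001, -0.0, 1.0], [0.0, 1.0, 0.0], [-1.0, 0.0, 0.001]]
ft_force: [-2.2, -0.2, 5.4]
gripper_width: 0.685
```

jog_arm --plan '[[[0,0,0],[0,0,0]],[[0,0,0],[0,0,0]],[[0,0,0],[0,0,0]],[[0,0,0],[0,0,0]],[[-10,0,0],[0,0,0]],[[-30,0,0],[0,0,0]],[[-40,0,0],[0,0,0]],[[-30,0,0],[0,0,0]],[[0,0,0],[0,0,0]]]' --gripper 20

```text
time_s: 32.62
tool_pos: [0.4442, 0.367, 0.1259]
orientation: [[0.007, -0.0, 1.0], [0.005, 1.0, 0.0], [-1.0, 0.005, 0.007]]
ft_force: [0.4, 0.7, 0.3]
gripper_width: 0.92
```

```bash
python3 snap.py c7 side 180 90 250 150
```

```text
scale 9.333333333333334
```

View pics/c7.png

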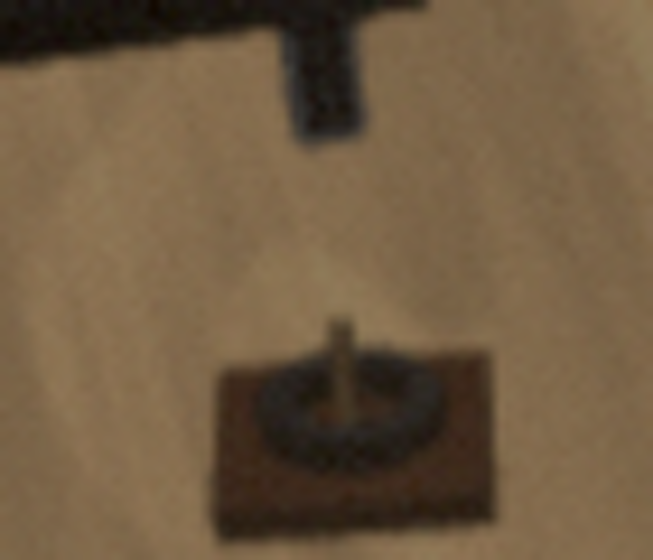

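jog_arm --plan '[[[0,-20,0],[0,0,0]],[[0,-40,1],[0,0,0]],[[0,-50,1],[0,0,0]],[[0,-50,1],[0,0,0]],[[0,-50,1],[0,0,0]],[[0,-50,2],[0,0,0]],[[0,-50,2],[0,0,0]],[[0,-50,1],[0,0,0]],[[0,-50,1],[0,0,0]],[[0,-50,1],[0,0,0]],[[0,-32,1],[0,0,0]],[[0,-14,1],[0,0,0]]]' --gripper 40

```text
time_s: 34.17
tool_pos: [0.453, -0.142, 0.1195]
orientation: [[-0.003, 0.003, 1.0], [0.001, 1.0, -0.003], [-1.0, 0.001, -0.003]]
ft_force: [0.4, 0.3, 0.1]
gripper_width: 0.843
```

jog_arm --plan '[[[25,0,0],[0,0,0]],[[35,0,0],[0,0,0]],[[25,0,0],[0,0,0]],[[10,0,0],[0,0,0]],[[0,0,0],[0,0,0]],[[0,0,0],[0,0,0]]]'

```text
time_s: 34.92
tool_pos: [0.4558, -0.1408, 0.0275]
orientation: [[0.002, -0.0, 1.0], [-0.001, 1.0, 0.0], [-1.0, -0.001, 0.002]]
ft_force: [1.1, -0.6, 0.8]
gripper_width: 0.84
```

```bash
python3 snap.py d1 side 220 200 310 280
```

```text
scale 7.0
```

View pics/d1.png

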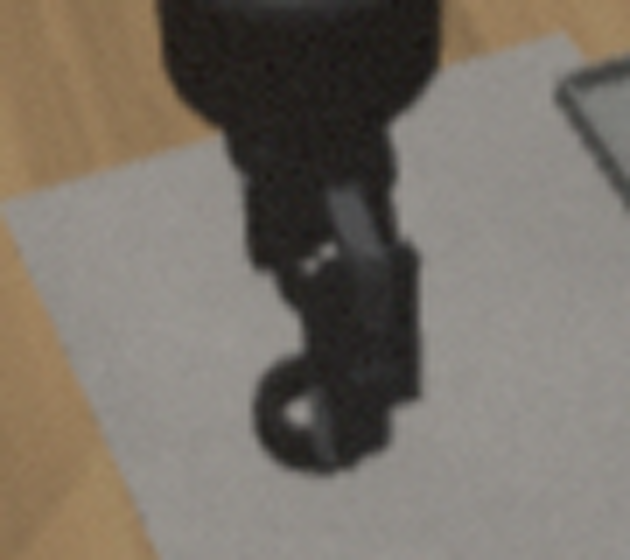

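jog_arm --plan '[[[12,0.5,0],[0,0,0]],[[9,0,0],[0,0,0]],[[3,0,0],[0,0,0]],[[0,0,0],[0,0,0]],[[0,0,0],[0,0,0]]]'

```text
time_s: 35.6
tool_pos: [0.4551, -0.1401, 0.0025]
orientation: [[0.0, -0.0, 1.0], [-0.0, 1.0, 0.0], [-1.0, -0.0, 0.0]]
ft_force: [0.7, -0.5, 0.8]
gripper_width: 0.842
```

jog_arm --plan '[[[0,0,0],[0,0,0]],[[0,0,0],[0,0,0]],[[0,0,0],[0,0,0]],[[0,0,0],[0,0,0]],[[0,0,0],[0,0,0]],[[0,0,0],[0,0,0]],[[0,0,0],[0,0,0]]]' --gripper 255

```text
time_s: 36.48
tool_pos: [0.4556, -0.1403, 0.0032]
orientation: [[0.001, -0.0, 1.0], [-0.001, 1.0, 0.0], [-1.0, -0.001, 0.001]]
ft_force: [-1.4, 1.2, 5.9]
gripper_width: 0.434
```

```bash
python3 snap.py d2 side 220 200 310 280
```

```text
scale 7.0
```

View pics/d2.png

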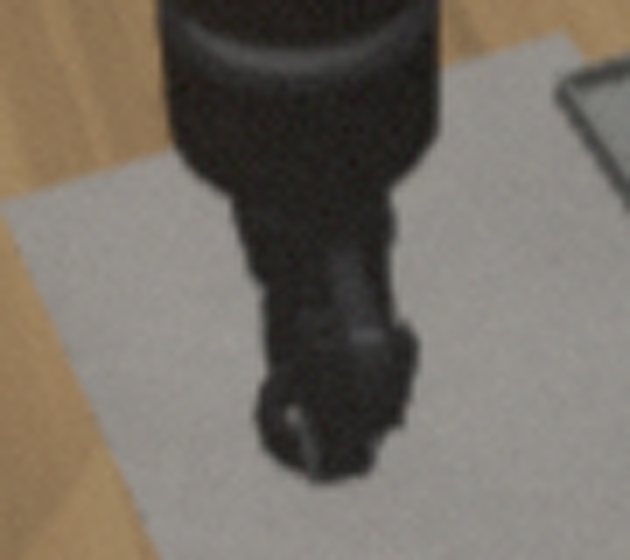

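jog_arm --plan '[[[-10,0,0],[0,0,0]],[[-30,0,0],[0,0,0]],[[-40,0,0],[0,0,0]],[[-30,0,0],[0,0,0]],[[-10,0,0],[0,0,0]],[[0,0,0],[0,0,0]]]'

```text
time_s: 37.28
tool_pos: [0.4551, -0.1401, 0.1224]
orientation: [[0.001, -0.0, 1.0], [-0.0, 1.0, 0.0], [-1.0, -0.0, 0.001]]
ft_force: [0.0, -0.1, -0.3]
gripper_width: 0.439
```

jog_arm --plan '[[[0,20,0],[0,0,0]],[[0,40,-1],[0,0,0]],[[0,50,-1],[0,0,0]],[[0,50,-1],[0,0,0]],[[0,50,-1],[0,0,0]],[[0,50,-2],[0,0,0]],[[0,50,-2],[0,0,0]],[[0,50,-1],[0,0,0]],[[0,50,-1],[0,0,0]],[[0,50,-1],[0,0,0]],[[0,32,-1],[0,0,0]],[[0,14,-1],[0,0,0]]]'

```text
time_s: 38.78
tool_pos: [0.4403, 0.3667, 0.1197]
orientation: [[-0.004, -0.002, 1.0], [-0.002, 1.0, 0.002], [-1.0, -0.002, -0.004]]
ft_force: [-0.1, -0.8, -0.9]
gripper_width: 0.437
```

jog_arm --plan '[[[0,0,0],[0,0,0]],[[0,0,0],[0,0,0]],[[0,0,0],[0,0,0]]]'

```text
time_s: 39.15
tool_pos: [0.4421, 0.3648, 0.1224]
orientation: [[-0.0, 0.001, 1.0], [-0.0, 1.0, -0.001], [-1.0, -0.0, -0.0]]
ft_force: [-0.4, -0.2, -0.6]
gripper_width: 0.44
```

```bash
python3 snap.py d3 side 180 80 250 150
```

```text
scale 8.0
```

View pics/d3.png

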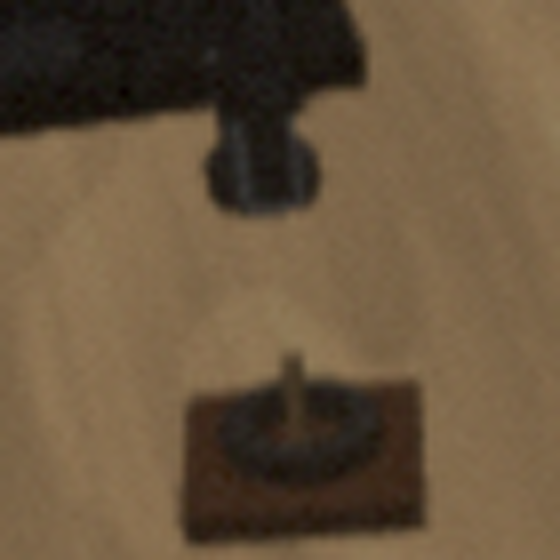

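jog_arm --plan '[[[20,0,0],[0,0,0]],[[22,0,0],[0,0,0]],[[12,0,0],[0,0,0]],[[0,0,0],[0,0,0]],[[0,0,0],[0,0,0]]]'

```text
time_s: 39.83
tool_pos: [0.4425, 0.3662, 0.0693]
orientation: [[0.001, 0.0, 1.0], [0.001, 1.0, -0.0], [-1.0, 0.001, 0.001]]
ft_force: [0.5, -0.9, -0.7]
gripper_width: 0.438
```

```bash
python3 snap.py d4 side 180 90 250 150; python3 snap.py d5 top 120 205 190 265
```

```text
scale 9.333333333333334
scale 9.333333333333334
```

View pics/d4.png

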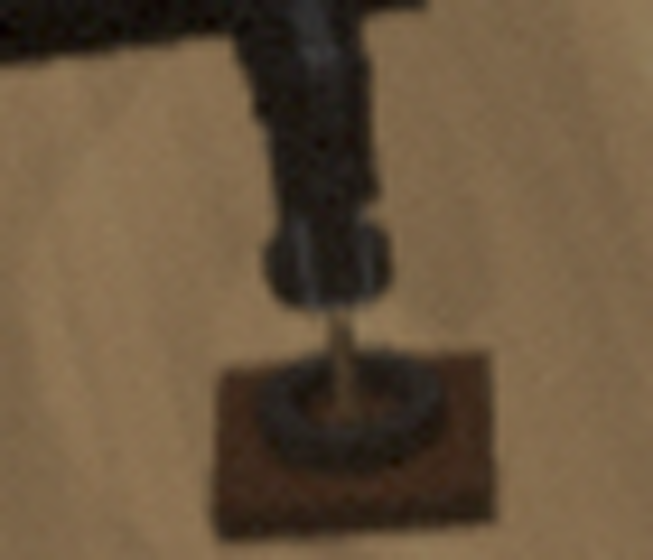

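View pics/d5.png

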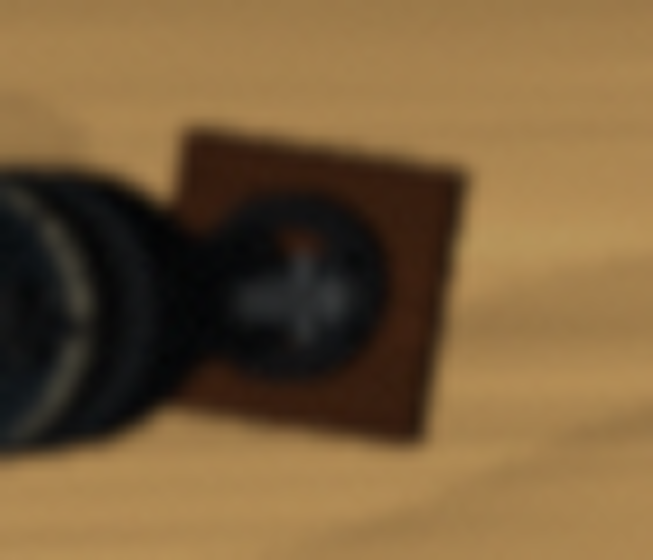

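jog_arm --plan '[[[8,0,1],[0,0,0]],[[8,0,0],[0,0,0]],[[8,0,0],[0,0,0]],[[0,0,0],[0,0,0]]]'

```text
time_s: 40.42
tool_pos: [0.4418, 0.3654, 0.0427]
orientation: [[-0.002, -0.0, 1.0], [-0.002, 1.0, 0.0], [-1.0, -0.002, -0.002]]
ft_force: [-0.4, 0.5, -0.8]
gripper_width: 0.434
```

jog_arm --plan '[[[6,0,0],[0,0,0]],[[4,0,0],[0,0,0]],[[0,0,0],[0,0,0]],[[0,0,0],[0,0,0]]]'

```text
time_s: 40.92
tool_pos: [0.443, 0.3661, 0.0345]
orientation: [[0.0, -0.0, 1.0], [0.0, 1.0, 0.0], [-1.0, 0.0, 0.0]]
ft_force: [0.1, 0.1, -1.2]
gripper_width: 0.431
```

jog_arm --plan '[[[2,0,0],[0,0,0]],[[1.5,0,0],[0,0,0]],[[0,0,0],[0,0,0]],[[0,0,0],[0,0,0]]]'

```text
time_s: 41.42
tool_pos: [0.4428, 0.366, 0.0308]
orientation: [[-0.0, -0.0, 1.0], [-0.0, 1.0, 0.0], [-1.0, -0.0, -0.0]]
ft_force: [0.2, 0.6, -0.4]
gripper_width: 0.437
```

jog_arm --plan '[[[1,0,0],[0,0,0]],[[0,0,0],[0,0,0]],[[0,0,0],[0,0,0]]]'

```text
time_s: 41.8
tool_pos: [0.443, 0.3661, 0.03]
orientation: [[0.0, -0.0, 1.0], [0.0, 1.0, 0.0], [-1.0, 0.0, 0.0]]
ft_force: [0.4, 0.0, 0.8]
gripper_width: 0.439
```

jog_arm --plan '[[[0.8,0,0],[0,0,0]],[[0,0,0],[0,0,0]],[[0,0,0],[0,0,0]]]'

```text
time_s: 42.18
tool_pos: [0.443, 0.3661, 0.0299]
orientation: [[0.001, -0.0, 1.0], [0.0, 1.0, 0.0], [-1.0, 0.0, 0.001]]
ft_force: [-2.0, -0.4, 4.5]
gripper_width: 0.433
```

```bash
python3 snap.py d6 side 180 90 250 150
```

```text
scale 9.333333333333334
```

View pics/d6.png

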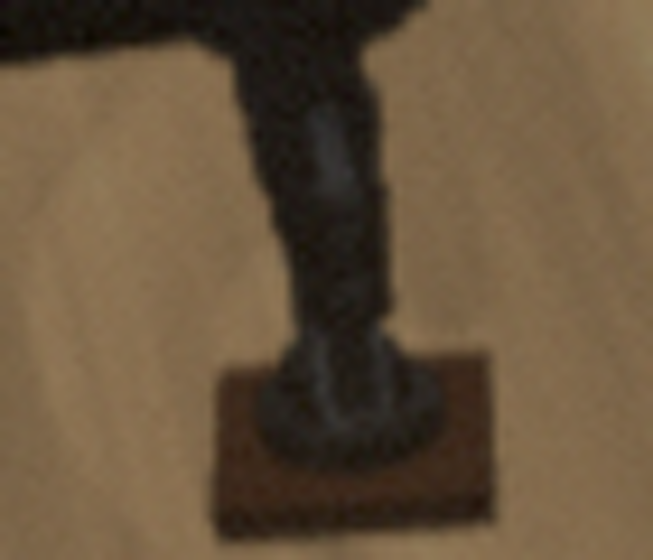

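Contact at the expected height (0.030). Release and rise.

jog_arm --plan '[[[0,0,0],[0,0,0]],[[0,0,0],[0,0,0]],[[0,0,0],[0,0,0]],[[0,0,0],[0,0,0]],[[-10,0,0],[0,0,0]],[[-30,0,0],[0,0,0]],[[-40,0,0],[0,0,0]],[[-40,0,0],[0,0,0]],[[-30,0,0],[0,0,0]],[[0,0,-30],[0,0,0]],[[0,0,-30],[0,0,0]],[[0,0,0],[0,0,0]]]' --gripper 70

```text
time_s: 43.72
tool_pos: [0.3815, 0.3662, 0.1803]
orientation: [[0.001, -0.002, 1.0], [0.001, 1.0, 0.002], [-1.0, 0.001, 0.001]]
ft_force: [0.4, -0.0, -0.6]
gripper_width: 0.725
```

```bash
python3 snap.py d7 side 180 90 250 150
python3 - <<'E'
import cv2
im=cv2.imread("pics/d7_full.png")[100:400,190:430];cv2.imwrite("pics/e1.png",cv2.resize(im,None,fx=2,fy=2,interpolation=cv2.INTER_CUBIC))
E
python3 snap.py e2 top 120 120 440 290
```

```text
scale 9.333333333333334
scale 2.1875
```

View pics/d7.png

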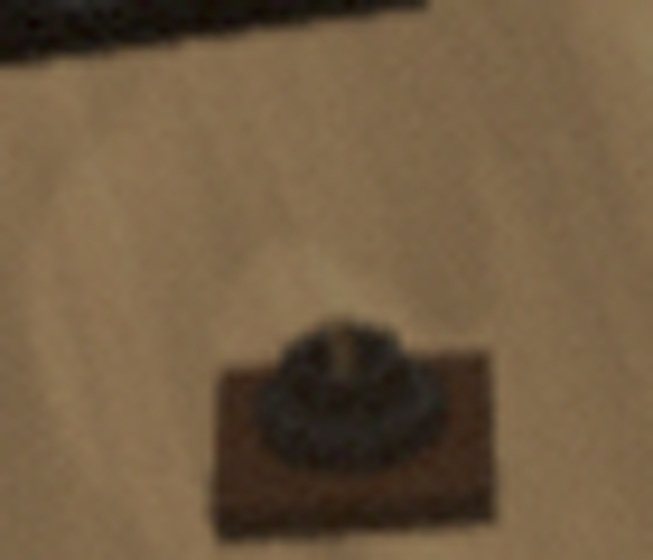

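View pics/e1.png

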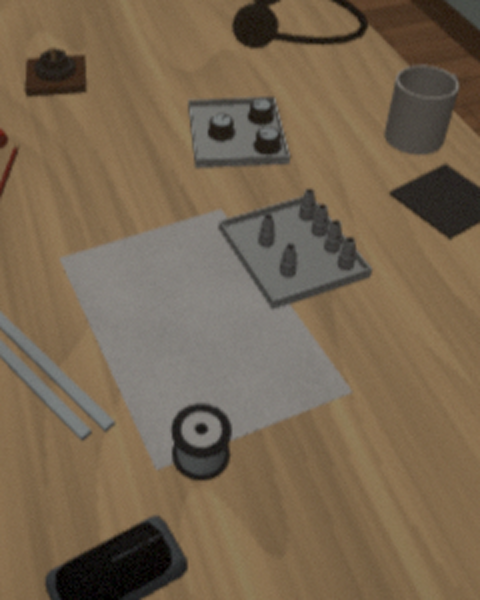

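View pics/e2.png

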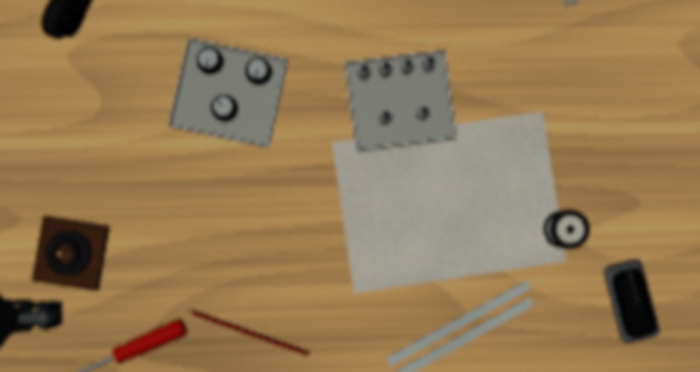

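Everything is placed: the knob sits at about (222,126) in the side crop, the plugs stand at (267,230) and (288,260), both cores are on the dowel, and the reel and mouse have not moved.

```bash
python3 -c "
from cell import bot
print(bot.finish_job())"
```

```text
the job is handed in; nothing more can be done
None
```

All five parts are sorted, and the job was handed in at about 44 s of the 122 s allowed.

- **Knob:** it lies flat on its skirt on the free floor of the knob tray, beside the stock.
- **Plugs:** both stand upright on the free floor of the plug tray, beside the stock.
- **Cores:** the large one is at the bottom of the dowel and the small one on top of it. I lowered each until it touched before letting go. The touch heights matched what the base and core sizes predict (tool at 12.3 mm for the large core, 29.9 mm for the small).

The last side and top pictures, taken with the gripper well clear, show every part in its place. In them the solder reel and the mouse look unmoved; I judged that by eye and did not measure it.

Two readings were slightly off:

- **Gripper opening:** it read about 3 mm under the true diameter on every part. I took this as a fixed offset.
- **Cameras:** the two disagreed with each other by about 1–2 mm, well inside the clearances.

The reported contact forces, read at the end of each move, stayed at about 6 N or less.

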